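Centre the sauce flask on its display plinth

TASK

At the market stall, the little amber sauce flask with the red cap stands off-centre on its round wooden display plinth. Nudge it with light pushes of the fingertips until it stands upright in the middle of the plinth's top; it is wobbly, so push gently and low down, never pinch, lift or tip it or knock it off. Leave it standing there free, and leave the other flask and the rest of the goods where they are.

Things in the scene. Friction and masses are not known exactly. Their poses are not given: they have to be found in the camera images.
- flask: Flask to centre: amber glass, red cap, loose, 0.11 to 0.22 kg, 60 mm tall. Origin at the centre of its underside, z up its axis. Flat foot 32 mm across; belly 50 mm across, from 13 to 23 mm above the foot; neck 18 mm at 42 mm; heavy cap 24 mm across, from 46 to 60 mm. Slides at about 0.5 to 1.6 N. Pushed at belly height it slides upright and stops with the push; pushed at the cap it tips.
- plinth_top (a point): Centre of the flat top of the plinth that carries the amber flask: round wooden plinth fixed to the counter, 50 mm high, top 90 mm across, foot 96 mm across; a thin white painted ring, 60 mm across, marks the middle. On the top surface, z up; its turn about z means nothing. The flask starts 20 to 27 mm off it, in any direction.
- plinth2_top (a point): Same point of the second, identical plinth, which carries the green flask; leave it alone. The two plinths may be either way round, 0.3 to 0.5 m apart.
- flask2: Bystander: same shape of flask in green glass with a white cap, loose, already centred on the second plinth. Origin at the centre of its underside.
- tall_dark: Bystander: dark sauce bottle, 60 mm across, 200 mm tall, loose, far left. Origin under its centre.
- tall_amber: Bystander: amber bottle, 62 mm across, 180 mm tall, loose, far right. Origin under its centre.
- jar: Bystander: red-brown jar with green lid, 54 mm across, 80 mm tall, loose, between the plinths. Origin under its centre.
- cup: Bystander: open clay cup, 68 mm across, 60 mm tall, loose, nearer the robot. Origin under its centre.
- spoon: Bystander: wooden spoon 200 mm long lying on the counter beyond the plinths, loose. Its x axis runs along the handle.
- tin: Bystander: tin with a red label, 66 mm across, 75 mm tall, loose, to the left. Origin under its centre.
Mind the look-alikes: they are no part of the job. Leave any black look-alike of the flask alone. Leave any purple look-alike of the part that bears plinth_top alone.

How it is judged:
By the outcome, as a careful person would: the job done as asked, in the order asked, and still so for the second after the job is handed in, with the robot touching nothing.
It also fails if it takes over 42 s, if anything falls off the work surface, if the arm or the gripper's body presses on something with over 40 N, if the wrist force passes 120 N, or if a joint passes its speed limit or range.

ROBOT

A 6-joint arm with a two-finger parallel gripper is mounted at the origin on the work surface. World frame = base frame: x ahead of the robot, y to its left, z up, the work surface at z = 0. Lengths are in m, angles in degrees, forces in N, time in s.
With the tool pointing down it reaches from about 0.375 to 0.9 m from the base axis. Payload 3.1 kg.
Tool frame: the origin (TCP) lies between the finger pads; the fingertips stand 22 mm ahead of it and the grasp point (between the pads) lies 3 mm ahead of it; y points along the fingers, x is the direction in which the jaws open and shut, and the axes are right-handed (so a half turn about y gives the same grasp; the last joint's range is limited). The gripper opens to 87 mm and grips with 3 to 60 N. Pads are 19 mm wide; open, the fingers measure 117 mm over their backs; the gripper's body (75 mm by 190 mm) begins 51 mm behind the grasp point.
Start: joints at [-79.154, 30.224, 82.088, -0, 67.689, -10.227], TCP at [0.225, -0.583, 0.245] pointing down, gripper open.
Joint ranges: [-176.69, 176.69], [-43.24, 126.21], [12.49, 139.97], [-82, 262], [0, 151.66], [-163.58, 163.58]. Speed limits (degrees/s): [159.86, 159.86, 180, 180, 180, 180].

INTERFACE

Orientations are given as a 3x3 rotation matrix whose columns are the frame's x, y, z axes.
In Python, from rig import bot, imaging, workorder gives the robot as it stands. The module is installed in compiled form; this text tells all that it offers.
- The arm moves only by the tool drive_tool, never from a script. Its argument "commands" is a list of rows, each an object of numbers: "dx", "dy", "dz": the shift along the tool's x, y, z normalised to -1 to 1, where 1 is 4 cm; "wx", "wy", "wz": the turn, a rotation vector about the tool's x, y, z normalised to -1 to 1, where 1 is pi/2 rad; "grip": the finger opening in mm, from 0 to 87. In form: [{"dx": .., "dy": .., "dz": .., "wx": .., "wy": .., "wz": .., "grip": ..}, ...]. A call has 1 to 8 rows; each row shifts and turns the commanded pose from where the row before left it, along the tool's axes as they then stand; what a row does not reach is not made up. A row lasts 1/8 s, in which the tool goes at most 62.5 mm and 10.7 degrees, less where a joint would pass 70% of its speed; a pose out of reach is approached as far as the arm can. A call with a number of a shift or a turn outside -1 to 1 is refused whole. A call with a gripper value outside its range is refused whole. The fingers move at their own pace and stop on an object; the grip force is fixed at half the most. Time passes only in rows, so rows that do not move let the fingers close. It gives the time, the measured TCP pose, the force and the opening at its end, in the units of the state.
- bot.read_state(): the state, without advancing time (a new reading comes with each control period).
- imaging.capture(name): name is "scene" or "top"; returns (picture, depth): 420x560x3 uint8, red, green, blue; 420x560 float32, m along the optical axis (not along the pixel's ray), 0 where there is no reading.
- imaging.get_calibration(name): a dict with "mtx" (3x3 intrinsics, pixels), "dist" ([k1, k2, p1, p2, k3] as OpenCV has them; the pictures are not rectified), "world_to_cam" (4x4, takes a point from world to camera coordinates). Camera axes: x right, y down, z forward; pixel columns grow to the right and rows downward; lengths in m; the calibration is good to about 2 mm. A picture is of the moment at which its call begins. get_calibration takes no time and is no camera call.
- workorder.hand_in(): hands the job in, once; it reports no verdict.
The state is a dict: "time_s": time; "joint_positions": joint angles; "qvel": joint speeds; "tau": joint torques, N m; "position": TCP position; "tcp_rot": TCP orientation; "force": force on the tool from outside, world axes, zero at the start; "moment": the same for the moment, N m; "opening": opening from 0.0 (shut) to 1.0 (fully open).
Only numpy, scipy, OpenCV 4.12 (cv2) and the standard library are available. Lean on these libraries where they do the work, as an engineer would, in place of code of your own. Each camera call takes 0.05 s, during which the arm holds its last target. There are 200 camera calls.

## Working session

There is one attempt and no reset: what is moved stays moved. The work goes in short steps, Python scripts to look and compute and a tool call to move; the robot and the scene stay as the last step left them, time stands still between calls to the robot, and variables do not carry over. Pictures are saved under pics/ and viewed, on a budget of 10 in all, crops included, one or two more only if the job needs it, and the job is handed in when it is done.

Besides the shell and the picture viewer there is one more tool, called after "Request:" as name(argument=value, ...) on one line, values as JSON. drive_tool: Moves the arm, as the interface text tells. Its arguments: {"type":"object","properties":{"commands":{"type":"array"}},"required":["commands"]}

```bash
mkdir -p pics
cat > h.py <<'E'
import numpy as np, cv2
from rig import bot, imaging, workorder
def ray(name,uv,z):
    c=imaging.get_calibration(name);K=np.array(c["mtx"]);d=np.array(c["dist"]);T=np.array(c["world_to_cam"])
    n=cv2.undistortPoints(np.array(uv,float).reshape(-1,1,2),K,d).reshape(-1,2)
    R=T[:3,:3];o=-R.T@T[:3,3];D=np.c_[n,np.ones(len(n))]@R
    return o+D*((z-o[2])/D[:,2])[:,None]
def cap(name,fn=None):
    p,d=imaging.capture(name)
    if fn: cv2.imwrite("pics/"+fn,p[:,:,::-1])
    return p,d
E
python3 - <<'E'
from h import *
a,_=cap("scene");b,_=cap("top")
cv2.imwrite("pics/a.png",a[:,:,::-1]);cv2.imwrite("pics/b.png",b[:,:,::-1])
for n in("scene","top"):
    c=imaging.get_calibration(n);T=np.array(c["world_to_cam"]);print(n,-T[:3,:3].T@T[:3,3],T[2,:3],c["mtx"][0])
print(bot.read_state())
E
```

```text
scene [ 1.38975389 -0.0480668   0.89978763] [-0.71149522  0.0538063  -0.70062789] [403.06555631   0.         280.90788828]
top [0.45689672 0.01383977 1.22906336] [ 0.09142704 -0.0046745  -0.99580081] [476.93858955   0.         274.29383892]
{'time_s': 0.1, 'joint_positions': array([-7.91539835e+01,  3.02732531e+01,  8.21482869e+01, -1.12853894e-03,
        6.76880484e+01, -1.02265496e+01]), 'qvel': array([-0.10510052, -0.13652578, -0.20321847,  0.09228941, -0.00748381,
        0.00703138]), 'tau': array([-1.99332094e-04, -4.40983200e+01, -1.77151269e+01,  6.34630350e-02,
        5.33628871e-02, -4.56896942e-05]), 'position': array([ 0.22463357, -0.58258959,  0.24367778]), 'tcp_rot': array([[ 3.59556694e-01, -3.77805441e-04,  9.33123165e-01],
       [-9.33121336e-01,  1.87508179e-03,  3.59556749e-01],
       [-1.88552475e-03, -9.99998171e-01,  3.21659891e-04]]), 'force': array([-0.41285729, -0.23231005, -0.46099559]), 'moment': array([-0.01985095, -0.00580074,  0.02262637]), 'opening': 0.9975150253197734}
```

View pics/a.png

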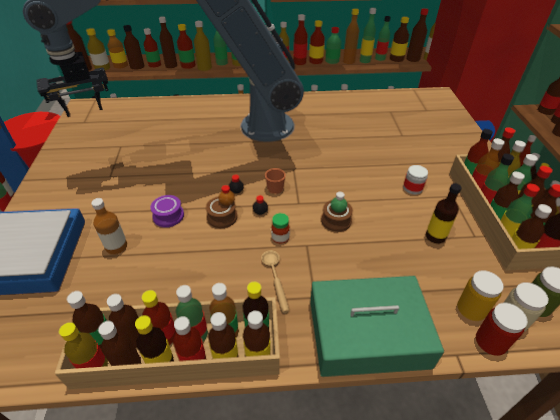

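View pics/b.png

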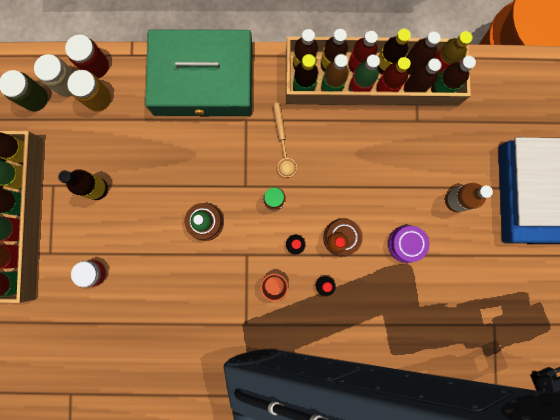

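Candidates: the amber flask with a red cap on the brown plinth at top (342,238), and black red-capped look-alikes at (296,244) and (326,286). The purple plinth at (409,243) is empty. The amber one on the brown plinth fits the description. I'll confirm it with one enlarged crop and measure.

```bash
cat >> h.py <<'E'
def meas(save=None):
    """ring centre (z=.05) and cap centre (z=.11) from top; cap from scene"""
    p,_=cap("top");out={}
    h=cv2.cvtColor(p,cv2.COLOR_RGB2HSV)
    red=cv2.inRange(h,(0,150,110),(6,255,255))|cv2.inRange(h,(174,150,110),(180,255,255))
    x0,y0,x1,y1=317,212,368,264
    m=np.zeros_like(red);m[y0:y1,x0:x1]=red[y0:y1,x0:x1]
    w=cv2.inRange(h,(0,0,120),(180,90,255));mw=np.zeros_like(w);mw[y0:y1,x0:x1]=w[y0:y1,x0:x1]
    n,l,s,c=cv2.connectedComponentsWithStats(m)
    if n>1:
        i=1+s[1:,4].argmax();out['cap']=ray("top",c[i],.11)[0];out['cappx']=(c[i],s[i,4])
    ys,xs=np.nonzero(mw)
    if len(xs)>8:
        P=ray("top",np.c_[xs,ys],.05)[:,:2]
        from scipy.optimize import least_squares
        f=least_squares(lambda q:np.hypot(*(P-q).T)-.0295,P.mean(0),loss='soft_l1',f_scale=.002)
        out['ring']=f.x;out['ringn']=len(xs);out['res']=np.median(abs(f.fun))
    if save:
        C=cv2.resize(p[y0-10:y1+40,x0-40:x1+30],None,fx=5,fy=5,interpolation=cv2.INTER_CUBIC)
        cv2.imwrite("pics/"+save,C[:,:,::-1])
    return out
E
python3 - <<'E'
from h import *
o=meas();print(o)
p,_=cap("top");q,_=cap("scene")
A=cv2.resize(p[202:302,277:377],(400,400),interpolation=cv2.INTER_CUBIC);B=cv2.resize(q[160:240,190:270],(400,400),interpolation=cv2.INTER_CUBIC)
cv2.imwrite("pics/c.png",np.hstack([A,B])[:,:,::-1])
for uv,z in[((296,244),.06),((326,286),.06),((275,198),.08),((275,286),.06)]:print(uv,ray("top",uv,z))
E
```

```text
{'cap': array([ 0.48914331, -0.1445256 ,  0.11      ]), 'cappx': (array([339.40697674, 241.68604651]), np.int32(86)), 'ring': array([ 0.50367965, -0.16519626]), 'ringn': 106, 'res': np.float64(0.0013378079326720471)}
(296, 244) [[ 0.48445004 -0.04515418  0.06      ]]
(326, 286) [[ 0.38281325 -0.11823341  0.06      ]]
(275, 198) [[0.59510341 0.00688931 0.08      ]]
(275, 286) [[0.38234073 0.00576635 0.06      ]]
```

View pics/c.png

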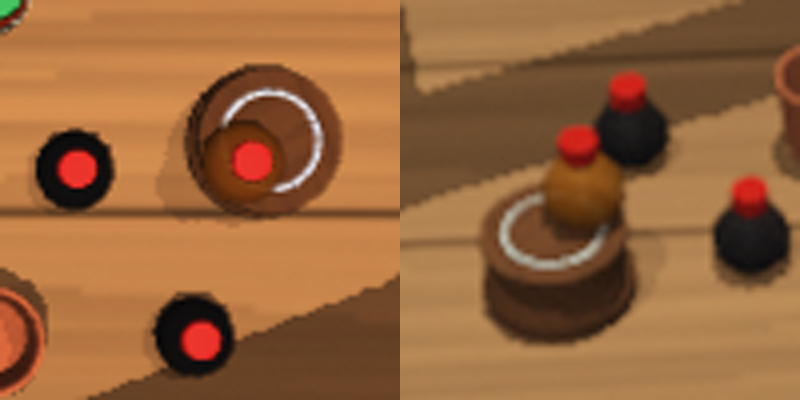

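The crop confirms it: the amber flask with a red cap stands on the brown ringed plinth, with its cap at top (339,242) and the ring centre near (345,237). The black ones stand on the counter. The flask is about 25 mm off, and the push direction is (0.575,-0.82). I'll use two slightly open fingers as a self-centring fork, approaching at height.

Request:
drive_tool(commands=[{"dx": -0.92, "dz": 0.977, "grip": 25}, {"dx": -0.92, "dz": 0.977, "grip": 25}, {"dx": -0.92, "dz": 0.977, "grip": 25}, {"dx": -0.92, "dz": 0.977, "grip": 25}, {"dx": -0.92, "dz": 0.977, "grip": 25}, {"dx": -0.92, "dz": 0.977, "grip": 25}, {"dx": -0.92, "dz": 0.977, "grip": 25}, {"dx": -0.92, "dz": 0.977, "grip": 25}])

```text
schema error: expected keys dx, dy, dz, wx, wy, wz, grip
```

Request:
drive_tool(commands=[{"dx": -0.92, "dz": 0.977, "grip": 25}, {"dx": -0.92, "dz": 0.977, "grip": 25}, {"wy": -0.115, "grip": 25}, {"wy": -0.115, "grip": 25}, {"wy": -0.115, "grip": 25}, {"wy": -0.115, "grip": 25}, {"wy": -0.115, "grip": 25}, {"wy": -0.115, "grip": 25}])

```text
schema error: expected keys dx, dy, dz, wx, wy, wz, grip
```

Request:
drive_tool(commands=[{"wy": -0.115, "grip": 25}, {"wy": -0.115, "grip": 25}, {"wy": -0.115, "grip": 25}, {"wy": -0.115, "grip": 25}, {"grip": 25}, {"grip": 25}])

```text
schema error: expected keys dx, dy, dz, wx, wy, wz, grip
```

```bash
cat >> h.py <<'E'
def rel(t):
    s=bot.read_state();R=np.array(s['tcp_rot']);d=np.array(t)-s['position']
    print('t',s['time_s'],'pos',s['position'].round(4),'z',R[:,2].round(3),'y',R[:,1].round(3),'open',s['opening'],'F',s['force'].round(2),'units',(R.T@d/.04).round(3))
E
python3 - <<'E'
from h import *
rel([.457,-.099,.086]);print(meas())
E
```

```text
t 0.25 pos [ 0.2247 -0.5829  0.2441] z [0.933 0.36  0.   ] y [-0.     0.001 -1.   ] open 0.9984938246864631 F [-0.79 -0.33 -0.56] units [-9.196  3.963  9.768]
{'cap': array([ 0.48900026, -0.14454061,  0.11      ]), 'cappx': (array([339.4137931 , 241.74712644]), np.int32(87)), 'ring': array([ 0.50367965, -0.16519626]), 'ringn': 106, 'res': np.float64(0.0013378079326720471)}
```

All seven keys are required in every row.

Request:
drive_tool(commands=[{"dx": -0.92, "dy": 0, "dz": 0.977, "wx": 0, "wy": 0, "wz": 0, "grip": 25}, {"dx": -0.92, "dy": 0, "dz": 0.977, "wx": 0, "wy": 0, "wz": 0, "grip": 25}, {"dx": -0.92, "dy": 0, "dz": 0.977, "wx": 0, "wy": 0, "wz": 0, "grip": 25}, {"dx": -0.92, "dy": 0, "dz": 0.977, "wx": 0, "wy": 0, "wz": 0, "grip": 25}, {"dx": -0.92, "dy": 0, "dz": 0.977, "wx": 0, "wy": 0, "wz": 0, "grip": 25}, {"dx": -0.92, "dy": 0, "dz": 0.977, "wx": 0, "wy": 0, "wz": 0, "grip": 25}, {"dx": -0.92, "dy": 0, "dz": 0.977, "wx": 0, "wy": 0, "wz": 0, "grip": 25}, {"dx": -0.92, "dy": 0, "dz": 0.977, "wx": 0, "wy": 0, "wz": 0, "grip": 25}])

```text
time_s: 1.3
position: [0.4113, -0.1946, 0.2448]
tcp_rot: [[0.359, 0.001, 0.933], [-0.933, -0.0, 0.359], [0.001, -1.0, 0.001]]
force: [0.2, -0.2, 0.0]
opening: 0.294
```

Request:
drive_tool(commands=[{"dx": -0.92, "dy": 0, "dz": 0.977, "wx": 0, "wy": 0, "wz": 0, "grip": 25}, {"dx": -0.92, "dy": 0, "dz": 0.977, "wx": 0, "wy": 0, "wz": 0, "grip": 25}, {"dx": 0, "dy": 0, "dz": 0, "wx": 0, "wy": -0.115, "wz": 0, "grip": 25}, {"dx": 0, "dy": 0, "dz": 0, "wx": 0, "wy": -0.115, "wz": 0, "grip": 25}, {"dx": 0, "dy": 0, "dz": 0, "wx": 0, "wy": -0.115, "wz": 0, "grip": 25}, {"dx": 0, "dy": 0, "dz": 0, "wx": 0, "wy": -0.115, "wz": 0, "grip": 25}, {"dx": 0, "dy": 0, "dz": 0, "wx": 0, "wy": -0.115, "wz": 0, "grip": 25}, {"dx": 0, "dy": 0, "dz": 0, "wx": 0, "wy": -0.115, "wz": 0, "grip": 25}])

```text
time_s: 2.3
position: [0.4571, -0.0992, 0.2446]
tcp_rot: [[0.994, 0.0, 0.113], [-0.113, -0.0, 0.994], [0.0, -1.0, -0.0]]
force: [0.5, -0.7, 0.5]
opening: 0.287
```

Request:
drive_tool(commands=[{"dx": 0, "dy": 0, "dz": 0, "wx": 0, "wy": -0.115, "wz": 0, "grip": 25}, {"dx": 0, "dy": 0, "dz": 0, "wx": 0, "wy": -0.115, "wz": 0, "grip": 25}, {"dx": 0, "dy": 0, "dz": 0, "wx": 0, "wy": -0.115, "wz": 0, "grip": 25}, {"dx": 0, "dy": 0, "dz": 0, "wx": 0, "wy": -0.115, "wz": 0, "grip": 25}, {"dx": 0, "dy": 0, "dz": 0, "wx": 0, "wy": 0, "wz": 0, "grip": 25}, {"dx": 0, "dy": 0, "dz": 0, "wx": 0, "wy": 0, "wz": 0, "grip": 25}])

```text
time_s: 3.05
position: [0.4571, -0.0993, 0.2446]
tcp_rot: [[0.825, 0.0, -0.565], [0.565, -0.0, 0.825], [0.0, -1.0, -0.0]]
force: [0.2, 0.7, 0.0]
opening: 0.287
```

Run:
```python
from h import *
rel([.457,-.099,.086]);print(meas())
```

```text
t 3.05 pos [ 0.4571 -0.0993  0.2446] z [-0.565  0.825 -0.   ] y [ 0. -0. -1.] open 0.28697969119101224 F [0.22 0.71 0.05] units [1.000e-03 3.965e+00 8.000e-03]
{'ring': array([ 0.47961046, -0.17842714]), 'ringn': 501, 'res': np.float64(0.009670198272478066)}
```

Request:
drive_tool(commands=[{"dx": 0, "dy": 0.7, "dz": 0, "wx": 0, "wy": 0, "wz": 0, "grip": 25}, {"dx": 0, "dy": 0.7, "dz": 0, "wx": 0, "wy": 0, "wz": 0, "grip": 25}, {"dx": 0, "dy": 0.7, "dz": 0, "wx": 0, "wy": 0, "wz": 0, "grip": 25}, {"dx": 0, "dy": 0.7, "dz": 0, "wx": 0, "wy": 0, "wz": 0, "grip": 25}, {"dx": 0, "dy": 0.5, "dz": 0, "wx": 0, "wy": 0, "wz": 0, "grip": 25}, {"dx": 0, "dy": 0.4, "dz": 0, "wx": 0, "wy": 0, "wz": 0, "grip": 25}, {"dx": 0, "dy": 0.26, "dz": 0, "wx": 0, "wy": 0, "wz": 0, "grip": 25}, {"dx": 0, "dy": 0, "dz": 0, "wx": 0, "wy": 0, "wz": 0, "grip": 25}])

```text
time_s: 4.1
position: [0.4569, -0.0992, 0.0857]
tcp_rot: [[0.824, -0.001, -0.567], [0.567, 0.001, 0.824], [-0.001, -1.0, 0.001]]
force: [-0.5, 0.7, 0.6]
opening: 0.286
```

Run:
```python
from h import *
rel([.457,-.099,.086])
p,_=cap("top");q,_=cap("scene")
A=cv2.resize(p[202:302,277:377],(400,400),interpolation=cv2.INTER_CUBIC);B=cv2.resize(q[160:240,190:270],(400,400),interpolation=cv2.INTER_CUBIC)
cv2.imwrite("pics/d.png",np.hstack([A,B])[:,:,::-1])
```

```text
t 4.1 pos [ 0.4569 -0.0992  0.0857] z [-0.567  0.824  0.001] y [-0.001  0.001 -1.   ] open 0.28567080513989707 F [-0.49  0.75  0.64] units [ 0.005 -0.008  0.003]
```

View pics/d.png

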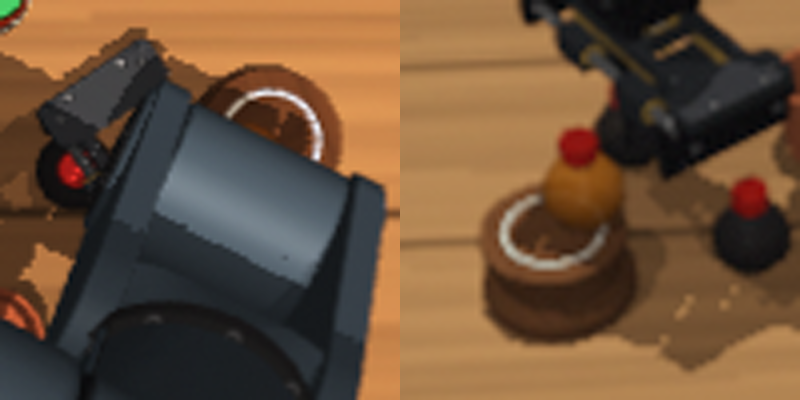

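The flask is undisturbed at scene crop (580,180), and the fork is behind it and clear of the black flask. Pushing slowly.

Request:
drive_tool(commands=[{"dx": 0, "dy": 0, "dz": -0.15, "wx": 0, "wy": 0, "wz": 0, "grip": 25}, {"dx": 0, "dy": 0, "dz": -0.15, "wx": 0, "wy": 0, "wz": 0, "grip": 25}, {"dx": 0, "dy": 0, "dz": -0.1, "wx": 0, "wy": 0, "wz": 0, "grip": 25}, {"dx": 0, "dy": 0, "dz": -0.05, "wx": 0, "wy": 0, "wz": 0, "grip": 25}, {"dx": 0, "dy": 0, "dz": -0.04, "wx": 0, "wy": 0, "wz": 0, "grip": 25}, {"dx": 0, "dy": 0, "dz": -0.04, "wx": 0, "wy": 0, "wz": 0, "grip": 25}, {"dx": 0, "dy": 0, "dz": -0.04, "wx": 0, "wy": 0, "wz": 0, "grip": 25}, {"dx": 0, "dy": 0, "dz": -0.04, "wx": 0, "wy": 0, "wz": 0, "grip": 25}])

```text
time_s: 5.2
position: [0.4709, -0.1194, 0.0861]
tcp_rot: [[0.823, -0.0, -0.568], [0.568, 0.0, 0.823], [-0.0, -1.0, 0.0]]
force: [0.3, 1.2, -0.3]
opening: 0.284
```

Request:
drive_tool(commands=[{"dx": 0, "dy": 0, "dz": -0.04, "wx": 0, "wy": 0, "wz": 0, "grip": 25}, {"dx": 0, "dy": 0, "dz": -0.04, "wx": 0, "wy": 0, "wz": 0, "grip": 25}, {"dx": 0, "dy": 0, "dz": -0.04, "wx": 0, "wy": 0, "wz": 0, "grip": 25}, {"dx": 0, "dy": 0, "dz": -0.04, "wx": 0, "wy": 0, "wz": 0, "grip": 25}, {"dx": 0, "dy": 0, "dz": 0, "wx": 0, "wy": 0, "wz": 0, "grip": 25}])

```text
time_s: 5.82
position: [0.4748, -0.1249, 0.0861]
tcp_rot: [[0.823, 0.0, -0.567], [0.567, -0.0, 0.823], [0.0, -1.0, -0.0]]
force: [-1.5, 1.1, 0.4]
opening: 0.288
```

```bash
cat >> h.py <<'E'
def smeas(p=None):
    if p is None: p,_=cap("scene")
    h=cv2.cvtColor(p,cv2.COLOR_RGB2HSV)
    red=cv2.inRange(h,(0,170,90),(5,255,255))|cv2.inRange(h,(175,170,90),(180,255,255))
    m=np.zeros_like(red);m[180:208,205:231]=red[180:208,205:231]
    n,l,s,c=cv2.connectedComponentsWithStats(m);i=1+s[1:,4].argmax()
    w=cv2.inRange(h,(0,0,120),(180,80,255));W=np.zeros_like(w);W[195:216,206:236]=w[195:216,206:236]
    ys,xs=np.nonzero(W);P=ray("scene",np.c_[xs,ys],.05)[:,:2]
    from scipy.optimize import least_squares
    f=least_squares(lambda q:np.hypot(*(P-q).T)-.0295,P.mean(0),loss='soft_l1',f_scale=.002)
    cp=ray("scene",c[i],.106)[0]
    print('scene cap',cp.round(4),c[i],s[i],'ring',f.x.round(4),len(xs),'off',(cp[:2]-f.x).round(4))
E
python3 - <<'E'
from h import *
smeas(cv2.imread("pics/a.png")[:,:,::-1].copy())
rel([.4855,-.14,.086]);
q,_=cap("scene");smeas(q)
cv2.imwrite("pics/e.png",cv2.resize(q[160:240,190:270],(480,480),interpolation=cv2.INTER_CUBIC)[:,:,::-1])
E
```

```text
scene cap [ 0.4904 -0.1451  0.106 ] [225.33333333 188.35185185] [221 185   9   8  54] ring [ 0.5043 -0.1656] 67 off [-0.014   0.0206]
t 5.825 pos [ 0.4748 -0.1249  0.0861] z [-0.567  0.823 -0.   ] y [ 0. -0. -1.] open 0.2879378015547142 F [-1.48  1.1   0.44] units [ 0.005  0.004 -0.463]
scene cap [ 0.4961 -0.1504  0.106 ] [223.45454545 189.72727273] [220 186   8   8  44] ring [ 0.5039 -0.1658] 9 off [-0.0077  0.0154]
```

View pics/e.png

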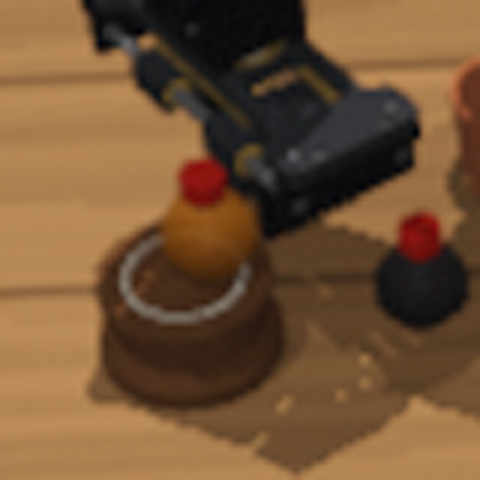

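The flask is upright and sliding with the fork, about 17 mm short. Continuing for 12 mm.

Request:
drive_tool(commands=[{"dx": 0, "dy": 0, "dz": -0.04, "wx": 0, "wy": 0, "wz": 0, "grip": 25}, {"dx": 0, "dy": 0, "dz": -0.04, "wx": 0, "wy": 0, "wz": 0, "grip": 25}, {"dx": 0, "dy": 0, "dz": -0.04, "wx": 0, "wy": 0, "wz": 0, "grip": 25}, {"dx": 0, "dy": 0, "dz": -0.04, "wx": 0, "wy": 0, "wz": 0, "grip": 25}, {"dx": 0, "dy": 0, "dz": -0.04, "wx": 0, "wy": 0, "wz": 0, "grip": 25}, {"dx": 0, "dy": 0, "dz": -0.04, "wx": 0, "wy": 0, "wz": 0, "grip": 25}, {"dx": 0, "dy": 0, "dz": -0.04, "wx": 0, "wy": 0, "wz": 0, "grip": 25}, {"dx": 0, "dy": 0, "dz": 0, "wx": 0, "wy": 0, "wz": 0, "grip": 25}])

```text
time_s: 6.88
position: [0.4812, -0.1341, 0.0862]
tcp_rot: [[0.823, 0.0, -0.567], [0.567, -0.0, 0.823], [0.0, -1.0, -0.001]]
force: [-0.0, 0.5, -0.6]
opening: 0.29
```

Run:
```python
from h import *
rel([.485,-.14,.086]);
for i in range(2):
    q,_=cap("scene");smeas(q)
```

```text
t 6.875 pos [ 0.4812 -0.1341  0.0862] z [-0.567  0.823 -0.001] y [ 0. -0. -1.] open 0.2896199508403773 F [-0.05  0.47 -0.63] units [-0.005  0.004 -0.176]
scene cap [ 0.5033 -0.1597  0.106 ] [220.19565217 191.5       ] [217 188   7   8  46] ring [ 0.5039 -0.1657] 9 off [-0.0006  0.006 ]
scene cap [ 0.503  -0.1598  0.106 ] [220.17021277 191.42553191] [217 188   7   8  47] ring [ 0.5039 -0.1657] 9 off [-0.0009  0.0059]
```

Request:
drive_tool(commands=[{"dx": 0, "dy": 0, "dz": -0.04, "wx": 0, "wy": 0, "wz": 0, "grip": 25}, {"dx": 0, "dy": 0, "dz": -0.04, "wx": 0, "wy": 0, "wz": 0, "grip": 25}, {"dx": 0, "dy": 0, "dz": -0.04, "wx": 0, "wy": 0, "wz": 0, "grip": 25}, {"dx": 0, "dy": 0, "dz": 0, "wx": 0, "wy": 0, "wz": 0, "grip": 25}, {"dx": 0, "dy": 0, "dz": 0.2, "wx": 0, "wy": 0, "wz": 0, "grip": 25}, {"dx": 0, "dy": 0, "dz": 0.5, "wx": 0, "wy": 0, "wz": 0, "grip": 25}, {"dx": 0, "dy": 0, "dz": 0.8, "wx": 0, "wy": 0, "wz": 0, "grip": 25}, {"dx": 0, "dy": -0.9, "dz": 0, "wx": 0, "wy": 0, "wz": 0, "grip": 25}])

```text
time_s: 7.98
position: [0.4453, -0.0853, 0.1206]
tcp_rot: [[0.822, -0.009, -0.569], [0.569, 0.004, 0.822], [-0.005, -1.0, 0.009]]
force: [0.8, 0.3, 0.8]
opening: 0.29
```

Request:
drive_tool(commands=[{"dx": 0, "dy": -1, "dz": 0, "wx": 0, "wy": 0, "wz": 0, "grip": 25}, {"dx": 0, "dy": -0.5, "dz": 0.8, "wx": 0, "wy": 0, "wz": 0, "grip": 25}, {"dx": 0, "dy": 0, "dz": 1, "wx": 0, "wy": 0, "wz": 0, "grip": 25}, {"dx": 0, "dy": 0, "dz": 1, "wx": 0, "wy": 0, "wz": 0, "grip": 25}, {"dx": 0, "dy": 0, "dz": 1, "wx": 0, "wy": 0, "wz": 0, "grip": 25}, {"dx": 0, "dy": 0, "dz": 1, "wx": 0, "wy": 0, "wz": 0, "grip": 25}, {"dx": 0, "dy": 0, "dz": 0, "wx": 0, "wy": 0, "wz": 0, "grip": 25}])

```text
time_s: 8.85
position: [0.3375, 0.0715, 0.1821]
tcp_rot: [[0.821, -0.003, -0.571], [0.571, 0.0, 0.821], [-0.002, -1.0, 0.002]]
force: [0.7, 0.6, -0.3]
opening: 0.29
```

Run:
```python
from h import *
rel([.485,-.14,.086]);
q,_=cap("scene");smeas(q);o=meas();print(o)
p,_=cap("top")
A=cv2.resize(p[202:302,277:377],(400,400),interpolation=cv2.INTER_CUBIC);B=cv2.resize(q[160:240,190:270],(400,400),interpolation=cv2.INTER_CUBIC)
cv2.imwrite("pics/f.png",np.hstack([A,B])[:,:,::-1])
```

```text
t 8.85 pos [0.3375 0.0715 0.1821] z [-0.571  0.821  0.002] y [-0.003  0.    -1.   ] open 0.2903169477669299 F [ 0.75  0.61 -0.29] units [ 0.016  2.39  -6.45 ]
scene cap [ 0.5055 -0.1633  0.106 ] [218.91489362 192.06382979] [215 189   8   8  47] ring [ 0.5043 -0.1652] 72 off [0.0012 0.0019]
{'cap': array([ 0.501508  , -0.16330911,  0.11      ]), 'cappx': (array([347.34831461, 236.4494382 ]), np.int32(89)), 'ring': array([ 0.50352364, -0.16483662]), 'ringn': 157, 'res': np.float64(0.001317622298707348)}
```

View pics/f.png

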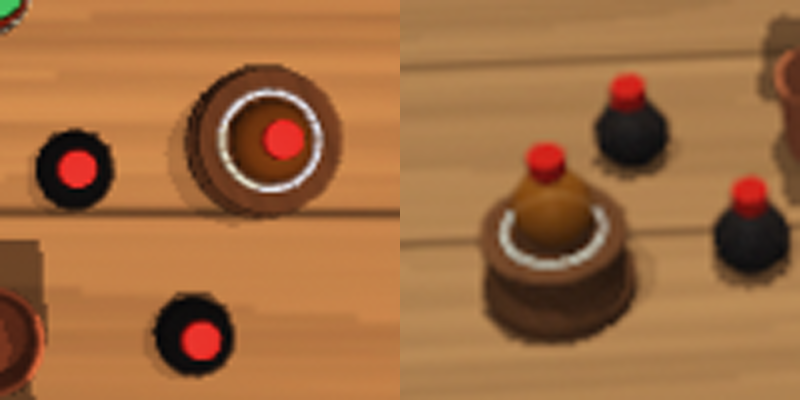

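The flask stands upright inside the ring, within about 2 mm by both views (top cap at (347,236)). I'll cross-check against the belly and confirm the bystanders didn't move before handing in.

Run:
```python
from h import *
p,_=cap("top");g=cv2.cvtColor(p,cv2.COLOR_RGB2HSV)
# amber belly + cap: saturated, not ring/plinth, inside the ring; outline centre at belly height .068
m=((g[...,1]>190)&(g[...,2]>60)).astype(np.uint8)*255
M=np.zeros_like(m);cv2.circle(M,(345,237),11,255,-1);m&=M
c=max(cv2.findContours(m,0,2)[0],key=cv2.contourArea);(u,r)=cv2.minEnclosingCircle(c)
print('belly',u,r,cv2.contourArea(c),ray("top",u,.068)[0],g[237,340],g[237,325],g[228,325])
a=cv2.imread("pics/b.png")[:,:,::-1];d=(np.abs(a.astype(int)-p).max(2)>60).astype(np.uint8)
d[320:]=0;n,l,s,ce=cv2.connectedComponentsWithStats(d)
print([(ce[i].round().tolist(),int(s[i,4])) for i in range(1,n) if s[i,4]>25])
for n_ in ("green",):
    w=cv2.inRange(g,(0,0,170),(180,60,255));mm=np.zeros_like(w);mm[205:240,185:225]=w[205:240,185:225]
    n,l,s,ce=cv2.connectedComponentsWithStats(mm)
    for i in range(1,n):
        if s[i,4]>20:
            cnt=np.argwhere(l==i)[:,::-1]; print(s[i],ray("top",ce[i],.11)[0].round(4),'ringfit',ray("top",cv2.minEnclosingCircle(cnt.astype(np.float32))[0],.05)[0].round(4))
```

```text
belly (344.5, 236.5) 10.12432861328125 283.5 [ 0.5030286  -0.16299772  0.068     ] [ 12 224 116] [ 10 179  67] [ 13 169 121]
[([341.0, 240.0], 205), ([247.0, 251.0], 56), ([241.0, 291.0], 3770), ([404.0, 302.0], 6937), ([274.0, 285.0], 262)]
[190 209  25  25  79] [0.5373 0.1731 0.11  ] ringfit [0.5412 0.1872 0.05  ]
[193 215  10  10  75] [0.5401 0.1883 0.11  ] ringfit [0.5445 0.1978 0.05  ]
```

Run:
```python
from h import *
print(workorder.hand_in(),bot.read_state()['time_s'])
```

```text
the job is handed in; nothing more can be done
the job is handed in; nothing more can be done
```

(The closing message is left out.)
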